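# Set the aperture blade and hold a reference cell in the light path

## Task

Check the small bench photometer: first lift the red-handled aperture blade out of its stand, slide it into the slot on top of the grey lamp tower until its handle sits fully down on the tower, and let go. Then take the reference cell with the orange cap out of the rack, gripping it by its two broad frosted sides only and never touching its clear ends, and hold it upright midway between the two towers at the height of the red beam, with the beam square through its clear ends and the cell touching nothing but the gripper. Finish while holding it there, still; leave the other two cells in the rack and the stain bottles where they are.

Things in the scene. Friction and masses are not known exactly. Their poses are not given: they have to be found in the camera images.
- photometer: Fixed photometer, base 76 x 206 mm, 15 mm high. Origin: centre of its underside. y runs along the beam, from the black detector tower (60 x 40 mm, top at z 90 mm, centre y -74 mm) to the grey lamp tower (64 x 44 mm, top at z 95 mm, centre y +74 mm); x across the beam, z up. 32 mm lens snouts on the beam axis; the gap between them (y -47 to +44 mm) is open above and to both sides in x.
- beam_mid (a point): Point on the beam midway between the towers, 72 mm above the worktop; axes as the photometer's (y along the beam, x across it). A thin red line shows the beam.
- slot_mouth (a point): Centre of the mouth of the blade slot, in the lamp tower's top face 95 mm above the worktop; axes as the photometer's. The slot is 36 mm in x, 10 mm in y and 50 mm deep, with a 1.5 mm chamfer.
- blade: Loose upright aperture blade, about 50 g: steel, 30 mm wide (x), 4 mm thick (y), 45 mm long, below a red handle 46 (x) x 14 (y) x 28 mm tall. Origin: centre of the handle's underside (shoulder); blade points to -z. It starts hanging in the stand, shoulder on the stand's top; home in the lamp tower, its shoulder rests on the tower's top, blade x along photometer x (either way).
- blade_stand: Fixed grey stand for the blade, 64 x 44 mm, 50 mm high, with a slot 34 x 8 mm, 48 mm deep. Origin: centre of its underside; x along the slot.
- cell_rack: Fixed white rack, 166 x 50 mm, 30 mm high, with three wells in a row 55 mm apart along its x; each well is 28 x 20 mm and 14 mm deep. Origin: centre of its underside. Any cell may stand in any well, cell x along rack x.
- cell_orange: The cell to use: reference cell of amber glass with an orange cap, 26 (x) x 18 (y) x 54 mm tall, plus a 5 mm orange cap (20 x 11.5 mm), 38 g. Origin: centre of its underside; x from one clear end to the other, y across between the frosted sides, z up. Starts in a rack well, underside 16 mm above the worktop, 40 mm of it above the rack's top.
- cell_orange_left: Frosted white broad side of that cell at its +y, 26 x 54 mm, 3 mm thick: may be gripped. Origin: as the cell's.
- cell_orange_right: Frosted white broad side of that cell at its -y, 26 x 54 mm: may be gripped. Origin: as the cell's.
- cell_orange_windows: The two clear end faces of that cell at its +x and -x, between the frosted sides, 12 x 54 mm: must not be touched by the fingers. Origin: as the cell's.
- cell_orange_centre (a point): Centre of that cell, 27 mm above its underside.
- cell_green: Bystander cell with a green cap, 26 (x) x 18 (y) x 54 mm tall, plus a 5 mm green cap (20 x 11.5 mm), 38 g. Origin: centre of its underside; x from one clear end to the other, y across between the frosted sides, z up. Starts in a rack well, underside 16 mm above the worktop, 40 mm of it above the rack's top.
- cell_blue: Bystander cell with a blue cap, 26 (x) x 18 (y) x 54 mm tall, plus a 5 mm blue cap (20 x 11.5 mm), 38 g. Origin: centre of its underside; x from one clear end to the other, y across between the frosted sides, z up. Starts in a rack well, underside 16 mm above the worktop, 40 mm of it above the rack's top.
- stain_purple: Loose bystander, purple reagent bottle with white cap, 38 mm across, 88 mm tall. Origin: centre of its underside.
- stain_red: Loose bystander, red reagent bottle with white cap, 38 mm across, 88 mm tall. Origin: centre of its underside.
Things that resemble listed ones, but are neither listed nor needed, are in the scene too. Leave any purple look-alike of the cell_orange alone.

How it is judged:
By the outcome, as a careful person would: the job done as asked, in the order asked, and still so for the second after the job is handed in, while the arm keeps its last pose, push and grip.
It also fails if it takes over 54 s, if anything falls off the work surface, if the arm or the gripper's body presses on something with over 40 N, if the wrist force passes 120 N, or if a joint passes its speed limit or range.

## Robot

A 6-joint arm with a two-finger parallel gripper is mounted at the origin on a cart in front of the work surface, level with it; the furniture and walls round the work are solid. World frame = base frame: x ahead of the robot, y to its left, z up, the work surface at z = 0. Lengths are in m, angles in degrees, forces in N, time in s.
With the tool pointing down it reaches from about 0.35 to 0.875 m from the base axis. Payload 4.2 kg.
Tool frame: the origin (TCP) lies midway between the tips of the shut fingers; the grasp point (between the pads) lies 19 mm behind it (r.pinch_z is the distance from the TCP to the grasp point, in m); z points along the fingers, y is the line along which they close (so a half turn about z gives the same grasp; the last joint's range is limited). The gripper opens to 87 mm and grips with 3 to 60 N. Pads are 19 mm wide; open, the fingers measure 117 mm over their backs; the gripper's body (75 mm by 190 mm) begins 51 mm behind the grasp point.
Start: joints at [-56.459, 22.042, 0.453, 0, -68.411, -14.817], TCP at [0.201, -0.592, 0.223] pointing down, gripper open.
Joint ranges: [-179.83, 179.83], [-69.29, 118.12], [-61.27, 80.66], [-181.25, 117.63], [-171.15, -9.14], [-177.46, 177.46]. Speed limits (degrees/s): [159.86, 159.86, 180, 180, 180, 180].

## Interface

Orientations are given as a 3x3 rotation matrix whose columns are the frame's x, y, z axes.
In Python, from station import r, imaging, models gives the robot as it stands. The module is installed in compiled form; this text tells all that it offers.
- The arm moves only by the tool apply_moves, never from a script. Its argument "moves" is a list of rows, each a list of 2 entries, a list of its own where there are three numbers: the shift along the tool's x, y, z in m, then the turn about the tool's z in degrees. A call has 1 to 5 rows; each row shifts and turns the commanded pose from where the row before left it, along the tool's axes as they then stand; what a row does not reach is not made up. A row lasts 1/12 s, in which the tool goes at most 41.7 mm and 7.16 degrees, less where a joint would pass 70% of its speed; a pose out of reach is approached as far as the arm can. A call is refused whole if a number of a shift passes 0.0417 or a number of a turn 7.16, either way. A call with a gripper value outside its range is refused whole. "hand" is the finger opening in m, from 0 to 0.087, set as the call begins (left out, the last holds). The fingers move at their own pace and stop on an object; the grip force is fixed at half the most. Time passes only in rows, so rows that do not move let the fingers close. It gives the time, the measured TCP pose, the force, the opening and the grip force at its end, in the units of the state.
- r.sense(): the state, without advancing time (a new reading comes with each control period).
- imaging.capture(name): name is "scene" or "top" or "wrist"; returns a dict with "frame" (480x640x3 uint8, blue, green, red), "intrinsics" (3x3 intrinsics, pixels), "eye" and "orientation" of the camera in the world. Camera axes: x right, y down, z forward; pixel columns grow to the right and rows downward; lengths in m; the calibration is good to about 2 mm. The wrist camera is an equidistant fisheye: a pixel r from the principal point sees the ray r / f radians off the axis. A picture is of the moment at which its call begins. There is no depth.
- r.finish_job(): hands the job in; it is judged then, once.
Trained networks look in a picture, given as the dict that the camera call returned (one of the last four; its "shot" number tells which), for a name from the list of things; names that differ only in an ending like _2 or _b are one class to them, and where a whole thing is asked for, a point or a joint stands for the part that bears it (a point fixed in the world has none). Each returns a list of dicts, best first, with "confidence" (0 to 1); they miss things now and then, are a little off and sometimes report something else, mostly with a low value. They report only what shows in the picture. A call takes as long as a camera call. They do not tell look-alikes from the thing itself.
- models.cut_out(picture, target): "region" (480x640 bool, what is visible of it) and "extent" ([left, top, width, height] as shares, 0 to 1, of the picture: columns of its width, rows of its height, round what is visible of it).
- models.place_of(picture, target): "at" ([column, row] as shares, 0 to 1, of the picture: columns of its width, rows of its height: a listed point, or the origin of a listed thing).
The state is a dict: "time_s": time; "joints": joint angles; "joint_velocities": joint speeds; "effort": joint torques, N m; "tcp_pos": TCP position; "ee_rot": TCP orientation; "wrist_force": force on the tool from outside, world axes, zero at the start; "moment": the same for the moment, N m; "gripper_width": opening from 0.0 (shut) to 1.0 (fully open); "gripper_force": force on a finger pad.
Only numpy, scipy, OpenCV 4.12 (cv2) and the standard library are available. Lean on these libraries where they do the work, as an engineer would, in place of code of your own. Each camera call takes 0.05 s, during which the arm holds its last target. There are 200 camera calls.

## Working session

There is one attempt and no reset: what is moved stays moved. The work goes in short steps, Python scripts to look and compute and a tool call to move; the robot and the scene stay as the last step left them, time stands still between calls to the robot, and variables do not carry over. Pictures are saved under pics/ and viewed, at most 10 in all, crops included, and the job is handed in when it is done.

Besides the shell and the picture viewer there is one more tool, called after ">>>" as a command line: name --argument value ..., lists and objects as JSON in quotes. apply_moves: Moves the arm, as the interface text tells. Its arguments: {"type":"object","properties":{"moves":{"type":"array"},"hand":{"type":"number"}},"required":["moves"]}

```bash
mkdir -p pics; python3 - <<'E'
from station import r,imaging,models
import cv2,numpy as np
s=r.sense();print(s['tcp_pos'],np.round(s['ee_rot'],3).tolist(),s['time_s'],r.pinch_z)
for n in ['scene','top']:
    p=imaging.capture(n);cv2.imwrite(f'pics/{n}0.png',p['frame']);print(n,p['intrinsics'],p['eye'],p['orientation'])
    for t in ['photometer','beam_mid','slot_mouth','blade','blade_stand','cell_rack','cell_orange','cell_green','cell_blue','stain_purple','stain_red']:
        for d in models.place_of(p,t)[:4]: print(t,np.round(np.array(d['at'])*[640,480],1),round(d['confidence'],2))
E
```

```text
[ 0.20044664 -0.59133911  0.22146761] [[-0.947, -0.321, -0.001], [-0.321, 0.947, 0.002], [0.0, 0.002, -1.0]] 0.0 0.0187
scene [[510.91809572   0.         323.61655065]
 [  0.         510.91809572 241.01852646]
 [  0.           0.           1.        ]] [-0.07756019  0.55819421  0.88852645] [[-0.66843384 -0.50512131  0.54593834]
 [-0.74361975  0.46869623 -0.47681603]
 [-0.01502931 -0.7246905  -0.68891059]]
photometer [344.9 283.3] 0.61
beam_mid [347.2 260.3] 0.68
slot_mouth [317.6 274.3] 0.85
slot_mouth [428.4 239.1] 0.63
blade [431.2 224. ] 0.62
blade_stand [429.1 242.1] 0.94
blade_stand [433.8 224.2] 0.55
blade_stand [245.4 367.3] 0.2
cell_rack [248.4 367. ] 0.64
cell_rack [316.2 208.2] 0.22
cell_orange [263.3 310.4] 0.65
cell_orange [249.3 362.7] 0.62
cell_orange [344.4 261.3] 0.5
cell_green [238.8 341.5] 0.58
cell_blue [257.3 379.9] 0.68
cell_blue [245.8 362.8] 0.2
stain_purple [345.4 206.1] 0.85
stain_red [316.2 205.7] 0.6
top [[462.69330852   0.         310.02307209]
 [  0.         462.69330852 239.07730388]
 [  0.           0.           1.        ]] [ 0.49199922 -0.01288729  1.0546106 ] [[-0.02536579 -0.99600738  0.0855913 ]
 [-0.99942692  0.02718603  0.02016822]
 [-0.02241458 -0.08503067 -0.99612618]]
photometer [315.4 282.8] 0.71
photometer [178.5 299.1] 0.49
slot_mouth [279.2 283.5] 0.75
blade [433.2 293.9] 0.58
blade [183.  294.1] 0.48
blade_stand [427.9 294.7] 0.84
cell_rack [181.2 295. ] 0.98
cell_rack [178.6 298.2] 0.65
cell_orange [179.4 300. ] 0.75
cell_orange [225.  256.3] 0.55
cell_green [188.7 274. ] 0.45
stain_purple [391.1 191.5] 0.66
stain_red [370.2 170.5] 0.72
```

View pics/scene0.png

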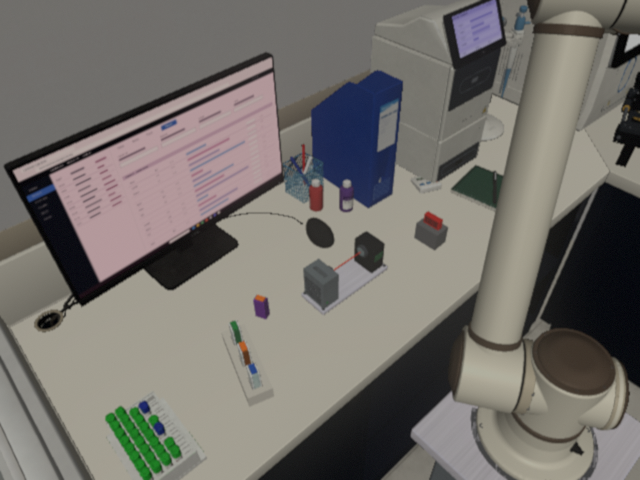

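View pics/top0.png

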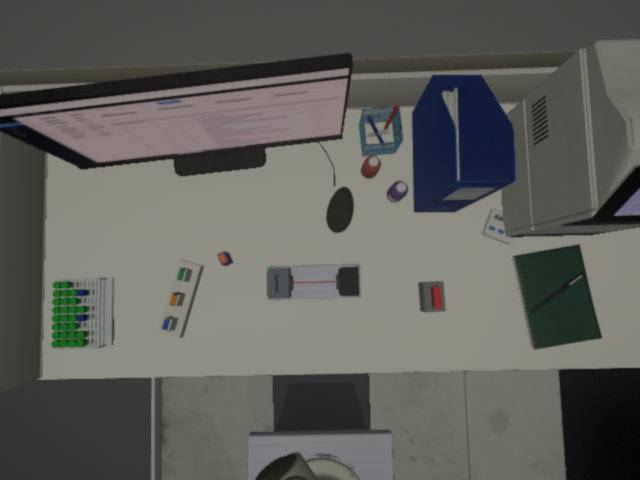

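The scene shows the photometer at top (313,282): grey lamp tower at its left (279,283), black detector at its right (348,281). The stand with the red handle is at (432,296), and the bottles are at (371,167) and (397,190).

There are two candidates with an orange cap: the cell in the middle rack well at top (176,299), and a loose purple-bodied one at (225,258). The one in the rack fits, being amber and standing in a well. I'll confirm it in a crop and measure.

```bash
cat > h.py <<'E'
import numpy as np,cv2
def plane(p,uv,z):
    uv=np.atleast_2d(uv).astype(float);K=p['intrinsics'];R=np.array(p['orientation']);e=np.array(p['eye'])
    d=np.c_[(uv-[K[0][2],K[1][2]])/K[0][0],np.ones(len(uv))]@R.T
    return e+d*((z-e[2])/d[:,2])[:,None]
def proj(p,X):
    K=np.array(p['intrinsics']);c=(np.atleast_2d(X)-p['eye'])@np.array(p['orientation']);q=c@K.T
    return q[:,:2]/q[:,2:]
def rect(p,mask,z,box=None):
    m=mask.astype(np.uint8)
    if box: b=np.zeros_like(m);b[box[1]:box[3],box[0]:box[2]]=1;m=m*b
    n,l,st,_=cv2.connectedComponentsWithStats(m)
    i=1+np.argmax(st[1:,4]);v,u=np.where(l==i)
    P=plane(p,np.c_[u,v],z)[:,:2]
    c,wh,a=cv2.minAreaRect((P*1000).astype(np.float32))
    w,V=np.linalg.eigh(np.cov(P.T));d=V[:,1]
    return np.round(P.mean(0),4),np.round(np.array(c)/1000,4),np.round(wh,1),round(a,1),'pca',round(np.degrees(np.arctan2(d[1],d[0])),1),len(u)
E
python3 - <<'E'
from station import r,imaging,models
from h import *
p=imaging.capture('top');f=p['frame'];hsv=cv2.cvtColor(f,cv2.COLOR_BGR2HSV);H,S,V=cv2.split(hsv)
red=((H<8)|(H>172))&(S>110)&(V>60)
print('handle',rect(p,red,.078,(415,275,450,320)))
print('beam',rect(p,red,.072,(285,270,345,295)))
org=(H>=5)&(H<22)&(S>120)
print('orange',rect(p,org,.075,(165,285,190,312)))
print('green',rect(p,(H>50)&(H<90)&(S>90),.075,(172,262,196,285)))
print('blue',rect(p,(H>95)&(H<125)&(S>110),.075,(155,312,182,336)))
for t,z in [('cell_rack',.03),('blade_stand',.05),('photometer',.015)]:
    d=models.cut_out(p,t)[0];print(t,d['confidence'],d['extent'],rect(p,d['region'],z))
print('slot',plane(p,np.array(models.place_of(p,'slot_mouth')[0]['at'])*[640,480],.095))
q=imaging.capture('scene')
print('slot sc',plane(q,np.array(models.place_of(q,'slot_mouth')[0]['at'])*[640,480],.095),'beam',plane(q,np.array(models.place_of(q,'beam_mid')[0]['at'])*[640,480],.072))
a=cv2.resize(f[230:350,150:250],None,fx=4,fy=4,interpolation=2)[:480]
b=cv2.resize(f[250:310,255:365],(400,218),interpolation=2);c=cv2.resize(q['frame'][285:405,210:285],(300,480),interpolation=2)
d=cv2.resize(f[270:325,405:460],(218,218),interpolation=2)
im=np.zeros((480+0,800,3),np.uint8);im[:,:400]=a;im[:218,400:800]=b;im[240:458,400:618]=d;im[240:480,620:770]=cv2.resize(c,(150,240))
cv2.imwrite('pics/crop1.png',im)
E
```

```text
handle (array([ 0.4479, -0.253 ]), array([ 0.4477, -0.253 ]), array([46.3, 17.7]), 3.3, 'pca', np.float64(-178.2), 183)Traceback (most recent call last):
  File "<stdin>", line 6, in <module>
  File "h.py", line 13, in rect
    i=1+np.argmax(st[1:,4]);v,u=np.where(l==i)
        ~~~~~~~~~^^^^^^^^^^
    return _wrapfunc(a, 'argmax', axis=axis, out=out, **kwds)
    return bound(*args, **kwds)
ValueError: attempt to get argmax of an empty sequence
```

```bash
python3 - <<'E'
from station import r,imaging,models
from h import *
p=imaging.capture('top');f=p['frame'];hsv=cv2.cvtColor(f,cv2.COLOR_BGR2HSV);H,S,V=cv2.split(hsv)
red=((H<10)|(H>170))&(S>60)
a_=f.astype(int);dr=a_[...,2]-(a_[...,0]+a_[...,1])/2
def T(n,*k):
    try: print(n,rect(p,*k))
    except Exception as e: print(n,'fail')
T('handle',red&(S>110),.078,(415,275,450,320))
T('beam',dr>25,.072,(285,270,345,295))
org=(H>=5)&(H<22)&(S>120)
T('orange',org,.075,(165,285,190,312))
T('green',(H>50)&(H<90)&(S>90),.075,(172,262,196,285))
T('blue',(H>95)&(H<125)&(S>110),.075,(155,312,182,336))
for t,z in [('cell_rack',.03),('blade_stand',.05),('photometer',.015)]:
    d=models.cut_out(p,t)
    if d: d=d[0];print(t,d['confidence'],rect(p,d['region'],z))
d=models.place_of(p,'slot_mouth')
print('slot',plane(p,np.array(d[0]['at'])*[640,480],.095))
q=imaging.capture('scene')
for t,z in [('slot_mouth',.095),('beam_mid',.072)]:
    for d in models.place_of(q,t): print(t,'sc',plane(q,np.array(d['at'])*[640,480],z))
a=cv2.resize(f[230:350,150:250],None,fx=4,fy=4,interpolation=2)[:480]
b=cv2.resize(f[250:310,255:365],(400,218),interpolation=2);c=cv2.resize(q['frame'][285:405,210:285],(150,240),interpolation=2)
d=cv2.resize(f[270:325,405:460],(218,218),interpolation=2)
im=np.zeros((480,800,3),np.uint8);im[:,:400]=a;im[:218,400:800]=b;im[240:458,400:618]=d;im[240:480,620:770]=c
cv2.imwrite('pics/crop1.png',im)
E
```

```text
handle (array([ 0.448, -0.253]), array([ 0.4477, -0.253 ]), array([46.3, 17.7]), 3.3, 'pca', np.float64(-178.2), 183)
beam (array([4.853e-01, 3.000e-04]), array([0.4853, 0.002 ]), array([ 3.1, 86.7]), 0.4, 'pca', np.float64(90.3), 67)
orange (array([0.4569, 0.2999]), array([0.4571, 0.3   ]), array([10. , 22.9]), 73.7, 'pca', np.float64(161.9), 53)
green (array([0.5094, 0.2842]), array([0.5093, 0.2844]), array([ 9.5, 20.7]), 71.2, 'pca', np.float64(163.0), 44)
blue (array([0.4047, 0.3163]), array([0.4045, 0.3161]), array([ 9.3, 17.6]), 75.7, 'pca', np.float64(162.9), 39)
cell_rack 0.84 (array([0.4556, 0.292 ]), array([0.455 , 0.2964]), array([ 58.4, 167. ]), 73.0, 'pca', np.float64(163.9), 1384)
blade_stand 0.66 (array([ 0.4459, -0.2467]), array([ 0.4469, -0.2508]), array([64.5, 54.1]), 1.5, 'pca', np.float64(-167.4), 522)
photometer 0.59 (array([0.4845, 0.002 ]), array([0.4843, 0.002 ]), array([ 78.6, 210.8]), 0.7, 'pca', np.float64(89.7), 3184)
slot [[0.48364854 0.0728274  0.095     ]]
slot_mouth sc [[0.48426763 0.07896152 0.095     ]]
beam_mid sc [[ 0.49625201 -0.00697959  0.072     ]]
```

View pics/crop1.png

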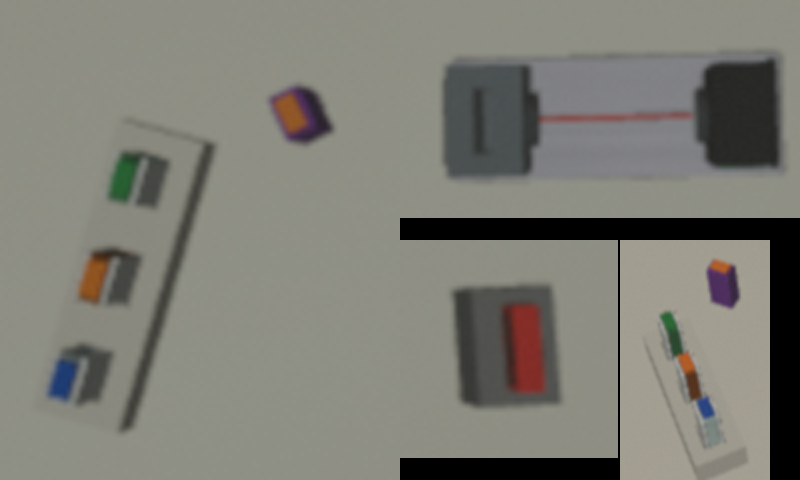

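The crop confirms it: the middle rack cell is amber with an orange cap, and the loose one is the purple look-alike. Next I move above the blade stand.

>>> apply_moves --moves '[[[-0.0311, 0.0218, 0], 0], [[-0.0311, 0.0218, 0], 0], [[-0.0311, 0.0218, 0], 0], [[-0.0311, 0.0218, 0], 0], [[-0.0311, 0.0218, 0], 0]]' --hand 0.06

```text
time_s: 2.07
tcp_pos: [0.3136, -0.4374, 0.2227]
ee_rot: [[-0.947, -0.321, 0.0], [-0.321, 0.947, -0.0], [-0.0, -0.0, -1.0]]
wrist_force: [0.9, -0.5, 0.4]
gripper_width: 0.734
gripper_force: 0.0
```

>>> apply_moves --moves '[[[-0.0311, 0.0218, 0], 0], [[-0.0311, 0.0218, 0], 0], [[-0.0311, 0.0218, 0], 0], [[-0.0311, 0.0218, 0], 0], [[-0.0311, 0.0218, 0], 0]]'

```text
time_s: 2.48
tcp_pos: [0.426, -0.2839, 0.223]
ee_rot: [[-0.947, -0.321, 0.001], [-0.321, 0.947, -0.0], [-0.001, -0.001, -1.0]]
wrist_force: [-0.4, -0.8, 0.8]
gripper_width: 0.691
gripper_force: 0.0
```

>>> apply_moves --moves '[[[-0.0311, 0.0218, 0], 0], [[0, 0, 0], 5.4], [[0, 0, 0], 5.4], [[0, 0, 0], 5.4], [[0, 0, 0], 0]]'

```text
time_s: 2.9
tcp_pos: [0.4479, -0.2545, 0.2226]
ee_rot: [[-0.999, -0.043, 0.0], [-0.043, 0.999, -0.0], [-0.0, -0.0, -1.0]]
wrist_force: [0.7, 0.6, -0.4]
gripper_width: 0.689
gripper_force: 0.0
```

```bash
python3 - <<'E'
from station import r,imaging,models
from h import *
s=r.sense();print(s['tcp_pos'],np.round(s['ee_rot'],3).tolist(),s['time_s'],s['wrist_force'])
p=imaging.capture('wrist');cv2.imwrite('pics/w1.png',p['frame']);print(p['intrinsics'],p['eye'],p['orientation'])
E
```

```text
[ 0.4478809  -0.25454995  0.22262616] [[-0.999, -0.043, 0.0], [-0.043, 0.999, -0.0], [-0.0, -0.0, -1.0]] 2.9 [ 0.71480316  0.59215751 -0.42366167]
[[371.64829954   0.         318.22749117]
 [  0.         371.64829954 241.38782369]
 [  0.           0.           1.        ]] [ 0.37036134 -0.25726319  0.38502519] [[-4.27353638e-02  9.57833084e-01  2.84129322e-01]
 [ 9.99086292e-01  4.08228625e-02  1.26520836e-02]
 [ 5.19611993e-04  2.84410402e-01 -9.58702484e-01]]
```

View pics/w1.png

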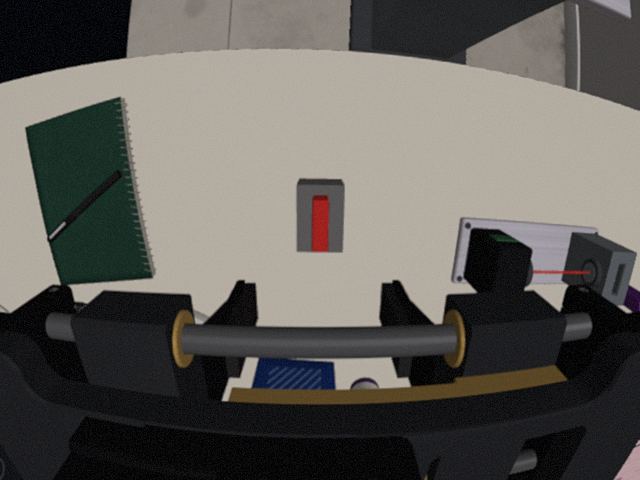

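The wrist view shows the red handle at (320,224) in the stand, centred between the fingers. I'll measure it from here.

```bash
cat >> h.py <<'E'
def wplane(p,uv,z):
    uv=np.atleast_2d(uv).astype(float);K=p['intrinsics'];R=np.array(p['orientation']);e=np.array(p['eye'])
    q=uv-[K[0][2],K[1][2]];rr=np.linalg.norm(q,axis=1)+1e-9;t=rr/K[0][0]
    d=np.c_[q/rr[:,None]*np.sin(t)[:,None],np.cos(t)]@R.T
    return e+d*((z-e[2])/d[:,2])[:,None]
def wrect(p,mask,z,box):
    m=np.zeros(mask.shape,np.uint8);m[box[1]:box[3],box[0]:box[2]]=1;m=m*mask.astype(np.uint8)
    n,l,st,_=cv2.connectedComponentsWithStats(m);i=1+np.argmax(st[1:,4]);v,u=np.where(l==i)
    P=wplane(p,np.c_[u,v],z)[:,:2];c,wh,a=cv2.minAreaRect((P*1000).astype(np.float32))
    d=np.linalg.eigh(np.cov(P.T))[1][:,1]
    return np.round(P.mean(0),4),np.round(np.array(c)/1000,4),np.round(wh,1),round(a,1),'pca',round(np.degrees(np.arctan2(d[1],d[0])),1),len(u)
E
python3 - <<'E'
from station import r,imaging,models
from h import *
p=imaging.capture('wrist');H,S,V=cv2.split(cv2.cvtColor(p['frame'],cv2.COLOR_BGR2HSV))
red=((H<10)|(H>170))&(S>110)
for z in(.078,): print(wrect(p,red,z,(290,170,350,265)),wrect(p,red&(V>170),z,(290,170,350,265)))
print(np.percentile(V[red],[5,25,50,75,95]))
E
```

```text
Traceback (most recent call last):
  File "h.py", line 25, in wrect
    n,l,st,_=cv2.connectedComponentsWithStats(m);i=1+np.argmax(st[1:,4]);v,u=np.where(l==i)
                                                     ~~~~~~~~~^^^^^^^^^^
ValueError: attempt to get argmax of an empty sequence
```

```bash
python3 - <<'E'
from station import r,imaging,models
from h import *
p=imaging.capture('wrist');H,S,V=cv2.split(cv2.cvtColor(p['frame'],cv2.COLOR_BGR2HSV))
red=((H<10)|(H>170))&(S>110)
b=red[170:265,290:350];print(b.sum(),np.percentile(V[170:265,290:350][b],[5,25,50,75,95]),V[195:255:4,320])
k=V[170:265,290:350][b];th=(np.percentile(k,10)+np.percentile(k,90))/2
print(wrect(p,red,.078,(290,170,350,265)),wrect(p,red&(V>th),.078,(290,170,350,265)))
E
```

```text
923 [100.1 148.  158.  160.  162. ] [ 95 113 159 157 155 161 154 156 159 158 159 156 160 160 143]
(array([ 0.4453, -0.2524]), array([ 0.4452, -0.2524]), array([49.3, 14.1]), 1.5, 'pca', np.float64(-178.4), 923) (array([ 0.4471, -0.2522]), array([ 0.4473, -0.2522]), array([44.9, 13. ]), 2.4, 'pca', np.float64(-177.9), 734)
```

>>> apply_moves --moves '[[[0, 0.0015, 0.03], 0], [[0, 0, 0.03], 0], [[0, 0, 0.03], 0], [[0, 0, 0.03], 0], [[0, 0, 0.025], 0]]'

```text
time_s: 3.47
tcp_pos: [0.4468, -0.2536, 0.0759]
ee_rot: [[-0.999, -0.045, -0.001], [-0.045, 0.999, 0.0], [0.001, 0.0, -1.0]]
wrist_force: [0.8, 0.4, -0.1]
gripper_width: 0.69
gripper_force: 0.0
```

>>> apply_moves --moves '[[[0, 0, 0.015], 0], [[0, 0, 0.0075], 0], [[0, 0, 0], 0], [[0, 0, 0], 0]]'

```text
time_s: 3.8
tcp_pos: [0.4481, -0.2538, 0.0555]
ee_rot: [[-0.999, -0.045, 0.001], [-0.045, 0.999, -0.0], [-0.001, -0.0, -1.0]]
wrist_force: [0.5, 0.1, -0.0]
gripper_width: 0.688
gripper_force: 0.0
```

>>> apply_moves --moves '[[[0, 0, 0], 0], [[0, 0, 0], 0], [[0, 0, 0], 0], [[0, 0, 0], 0], [[0, 0, 0], 0]]' --hand 0

```text
time_s: 4.22
tcp_pos: [0.4479, -0.2535, 0.0556]
ee_rot: [[-0.999, -0.044, 0.001], [-0.044, 0.999, -0.0], [-0.001, -0.0, -1.0]]
wrist_force: [0.1, 0.1, -0.7]
gripper_width: 0.395
gripper_force: 0.0
```

>>> apply_moves --moves '[[[0, 0, 0], 0], [[0, 0, 0], 0], [[0, 0, 0], 0], [[0, 0, 0], 0], [[0, 0, 0], 0]]'

```text
time_s: 4.63
tcp_pos: [0.4476, -0.2535, 0.0551]
ee_rot: [[-0.999, -0.044, -0.0], [-0.044, 0.999, -0.0], [0.0, 0.0, -1.0]]
wrist_force: [-0.7, 0.3, 1.5]
gripper_width: 0.16
gripper_force: 30.0
```

>>> apply_moves --moves '[[[0, 0, -0.015], 0], [[0, 0, -0.02], 0], [[0, 0, -0.025], 0], [[0, 0, -0.025], 0], [[0, 0, -0.025], 0]]'

```text
time_s: 5.05
tcp_pos: [0.4472, -0.2533, 0.1659]
ee_rot: [[-0.999, -0.044, -0.001], [-0.044, 0.999, 0.0], [0.001, 0.0, -1.0]]
wrist_force: [-0.1, -0.7, -0.7]
gripper_width: 0.154
gripper_force: 30.0
```

>>> apply_moves --moves '[[[0, 0, -0.01], 0], [[0, 0, 0], 0], [[0, 0, 0], 0]]'

```text
time_s: 5.3
tcp_pos: [0.4472, -0.2531, 0.1744]
ee_rot: [[-0.999, -0.044, -0.0], [-0.044, 0.999, 0.001], [0.0, 0.001, -1.0]]
wrist_force: [-0.1, -0.6, -1.4]
gripper_width: 0.157
gripper_force: 30.0
```

```bash
python3 - <<'E'
from station import r,imaging,models
from h import *
s=r.sense();print(s['tcp_pos'],s['time_s'],s['wrist_force'],s['gripper_width'])
p=imaging.capture('wrist');f=p['frame'];cv2.imwrite('pics/w2.png',f)
for c,z in [('slot_mouth',.095)]:
  for d in models.place_of(p,c): print(d,wplane(p,np.array(d['at'])*[640,480],z))
E
```

```text
[ 0.44720442 -0.25314417  0.17441883] 5.3 [-0.10087288 -0.63713955 -1.37777495] 0.15670085001075423
```

View pics/w2.png

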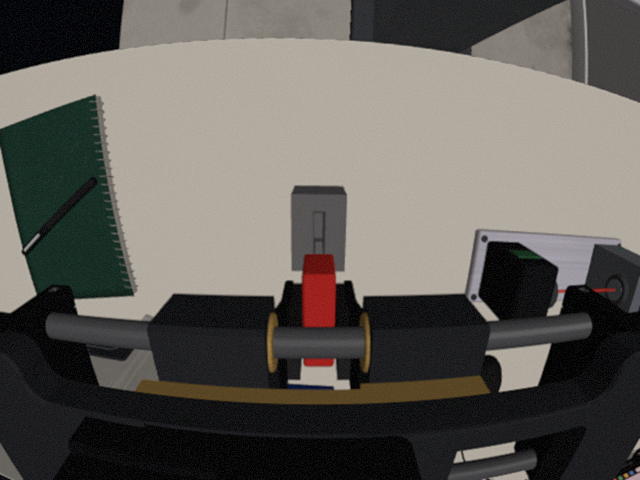

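The blade is held (handle at (319,310)) and the stand slot below is empty. Next I carry it above the lamp tower.

>>> apply_moves --moves '[[[-0.003, 0.02, 0], 0], [[-0.0055, 0.036, 0], 0], [[-0.0055, 0.036, 0], 0], [[-0.0055, 0.036, 0], 0], [[-0.0055, 0.036, 0], 0]]'

```text
time_s: 5.82
tcp_pos: [0.4642, -0.0872, 0.1733]
ee_rot: [[-0.999, -0.043, -0.004], [-0.043, 0.999, -0.0], [0.004, -0.0, -1.0]]
wrist_force: [0.7, 0.3, -1.3]
gripper_width: 0.158
gripper_force: 30.0
```

>>> apply_moves --moves '[[[-0.0055, 0.036, 0], 0], [[-0.0055, 0.036, 0], 0], [[-0.0055, 0.036, 0], 0], [[-0.0055, 0.036, 0], 0], [[-0.004, 0.0186, 0], 0]]'

```text
time_s: 6.23
tcp_pos: [0.4836, 0.0779, 0.1734]
ee_rot: [[-0.999, -0.047, -0.002], [-0.047, 0.999, -0.001], [0.002, -0.001, -1.0]]
wrist_force: [0.6, -0.3, -0.1]
gripper_width: 0.159
gripper_force: 30.0
```

>>> apply_moves --moves '[[[0, 0, 0], 2.0], [[0, 0, 0], 0], [[0, 0, 0], 0]]'

```text
time_s: 6.48
tcp_pos: [0.4833, 0.0749, 0.1735]
ee_rot: [[-1.0, -0.01, -0.003], [-0.01, 1.0, -0.001], [0.003, -0.001, -1.0]]
wrist_force: [0.9, -0.3, -0.7]
gripper_width: 0.157
gripper_force: 30.0
```

```bash
python3 - <<'E'
from station import r,imaging,models
from h import *
s=r.sense();print(s['tcp_pos'],s['ee_rot'],s['time_s'],s['wrist_force'],s['gripper_width'])
p=imaging.capture('wrist');f=p['frame'];cv2.imwrite('pics/w3.png',f)
for c,z in [('slot_mouth',.095)]:
  for d in models.place_of(p,c): print(d,wplane(p,np.array(d['at'])*[640,480],z))
cv2.imwrite('pics/w3c.png',cv2.resize(f[150:350,220:420],(600,600),interpolation=2))
E
```

```text
[0.48329679 0.07489292 0.17350555] [[-0.99994238 -0.01025669 -0.00316765]
 [-0.01025238  0.9999465  -0.00137415]
 [ 0.00318157 -0.00134159 -0.99999404]] 6.4833 [ 0.86572586 -0.2619772  -0.71451027] 0.15694583488441793
{'at': [0.5056, 0.5342], 'confidence': 0.93} [[0.48758983 0.07924157 0.095     ]]
```

View pics/w3c.png

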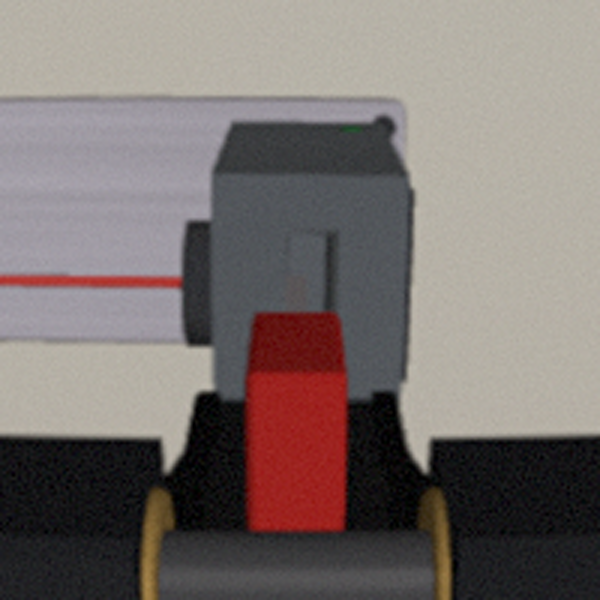

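Crop of the wrist view: the slot is aligned in angle with the handle, but its centre (313 in the crop) lies about 6 px to +y of the handle line (296). I'll quantify that.

```bash
python3 - <<'E'
from station import r,imaging,models
from h import *
s=r.sense();t=s['tcp_pos'];print(t)
p=imaging.capture('wrist');f=p['frame'].astype(int)
g=lambda u,v:(220+u/3,150+v/3)
def pt(n,u,v,z): print(n,np.round(wplane(p,[g(u,v)],z)[0],4))
pt('handle front top L',247,372,.1965);pt('handle front top R',345,372,.1965)
pt('handle front bot L',253,313,.1685);pt('handle front bot R',338,313,.1685)
for n,u,v in [('far L',213,172),('far R',407,172)]: pt('tower '+n,u,v,.095)
pt('slot nw',290,232,.095);pt('slot ne',336,235,.095)
pt('tower near L',217,400,.095);pt('tower near R',403,380,.095)
for row in (228,233,238,243): print(row,f[row,300:340].sum(1).tolist())
q=imaging.capture('top');F=q['frame'].astype(int)
cv2.imwrite('pics/t3.png',q['frame'])
c=imaging.capture('scene');cv2.imwrite('pics/s3.png',c['frame'])
a=cv2.resize(q['frame'][250:310,255:365],(400,218),interpolation=2)
b=cv2.resize(c['frame'][180:320,270:400],(520,560),interpolation=2)
im=np.zeros((560,800,3),np.uint8);im[:,:520]=b;im[:218,520:]=a[:,:280];cv2.imwrite('pics/c3.png',im)
# old top image of slot
o=cv2.imread('pics/top0.png').astype(int).sum(2)
for row in(278,283,288): print(row,o[row,268:292].tolist())
print('cols 277..280 rows',o[268:300,278].tolist())
for u in (276,278,279,281): print(u,plane(q,[[u,283]],.095)[0])
E
```

```text
[0.48362459 0.07434406 0.17415751]
handle front top L [0.4614 0.0684 0.1965]
handle front top R [0.4613 0.0817 0.1965]
handle front bot L [0.4624 0.0682 0.1685]
handle front bot R [0.4622 0.0818 0.1685]
tower far L [0.4541 0.0567 0.095 ]
tower far R [0.4537 0.0996 0.095 ]
slot nw [0.4677 0.0738 0.095 ]
slot ne [0.4683 0.0841 0.095 ]
tower near L [0.5085 0.057  0.095 ]
tower near R [0.5031 0.1005 0.095 ]
228 [263, 256, 248, 268, 263, 259, 256, 257, 264, 255, 245, 252, 255, 259, 248, 264, 266, 262, 266, 270, 279, 270, 270, 268, 272, 271, 269, 265, 230, 184, 119, 150, 188, 221, 248, 259, 265, 256, 266, 261]
233 [266, 263, 249, 254, 255, 258, 263, 261, 261, 257, 261, 262, 253, 264, 249, 252, 249, 268, 271, 268, 273, 269, 277, 264, 267, 279, 272, 260, 244, 179, 130, 150, 197, 221, 255, 268, 267, 267, 261, 258]
238 [259, 258, 251, 257, 258, 247, 260, 253, 254, 261, 264, 270, 261, 253, 260, 256, 255, 257, 283, 273, 263, 271, 271, 265, 267, 270, 263, 259, 229, 156, 132, 170, 186, 229, 250, 260, 260, 256, 264, 259]
243 [261, 263, 259, 249, 256, 266, 259, 264, 262, 255, 259, 254, 250, 244, 266, 262, 263, 249, 263, 261, 254, 258, 260, 271, 262, 274, 272, 261, 218, 162, 134, 170, 194, 247, 266, 270, 250, 259, 259, 254]
278 [242, 240, 240, 239, 238, 236, 222, 179, 151, 184, 226, 241, 239, 239, 239, 238, 239, 237, 236, 233, 201, 154, 148, 144]
283 [244, 235, 238, 239, 239, 237, 223, 190, 155, 170, 214, 241, 241, 236, 237, 236, 236, 238, 236, 235, 209, 172, 161, 164]
288 [241, 237, 239, 237, 240, 238, 224, 188, 156, 172, 217, 240, 241, 236, 239, 233, 236, 236, 234, 232, 206, 164, 159, 158]
cols 277..280 rows [261, 239, 239, 239, 237, 230, 220, 218, 222, 223, 226, 227, 229, 223, 216, 214, 217, 220, 216, 217, 217, 215, 208, 198, 211, 232, 235, 235, 234, 245, 293, 345]
276 [0.48521022 0.07923024 0.095     ]
278 [0.48510594 0.07508673 0.095     ]
279 [0.48505381 0.07301527 0.095     ]
281 [0.48494956 0.06887295 0.095     ]
```

View pics/c3.png

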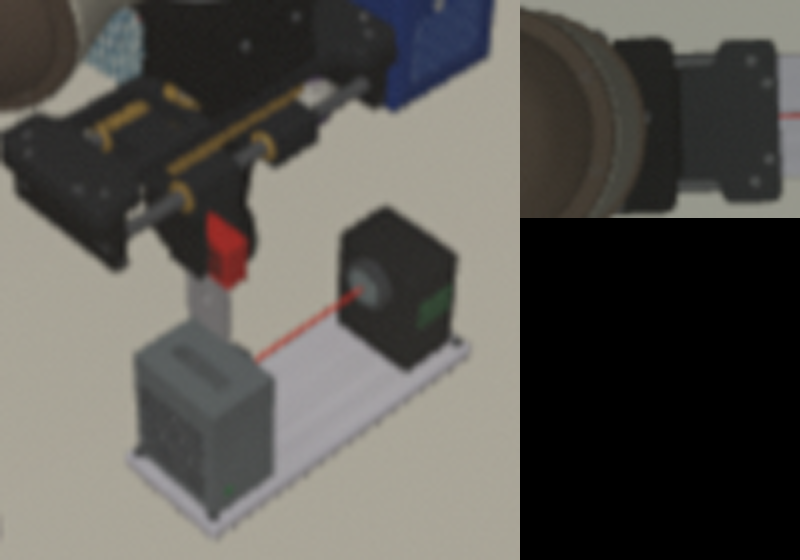

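The wrist and top views agree on the slot centre at about (0.4855, 0.0785). I'll shift +3.7 mm in y and +1.2 mm in x, then descend to just above the mouth.

>>> apply_moves --moves '[[[-0.0012, 0.0037, 0], 0], [[0, 0, 0.01], 0], [[0, 0, 0.01], 0], [[0, 0, 0.002], 0], [[0, 0, 0], 0]]'

```text
time_s: 7.15
tcp_pos: [0.485, 0.0785, 0.1525]
ee_rot: [[-1.0, -0.009, -0.001], [-0.009, 1.0, -0.001], [0.001, -0.001, -1.0]]
wrist_force: [-0.7, 0.2, -0.3]
gripper_width: 0.155
gripper_force: 30.0
```

```bash
python3 - <<'E'
from station import r,imaging,models
from h import *
s=r.sense();print(s['tcp_pos'],s['time_s'],s['wrist_force'])
p=imaging.capture('wrist');f=p['frame']
c=imaging.capture('scene')
b=cv2.resize(c['frame'][225:325,290:390],(500,500),interpolation=2)
a=cv2.resize(f[200:350,265:365],(300,450),interpolation=2)
im=np.zeros((500,800,3),np.uint8);im[:,:500]=b;im[:450,500:]=a;cv2.imwrite('pics/c4.png',im)
E
```

```text
[0.48498249 0.07847202 0.15252291] 7.15 [-0.70031373  0.23059781 -0.26038022]
```

View pics/c4.png

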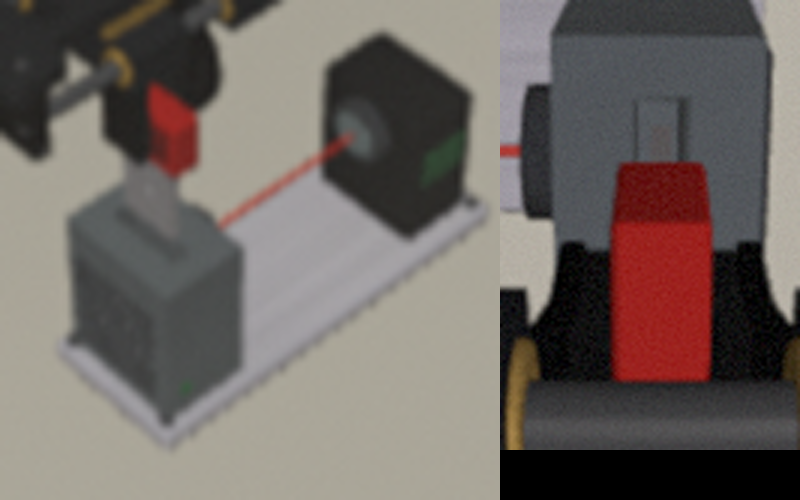

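The wrist crop shows the handle, slot and tower centres all at column 661, and the scene view shows the blade over the mouth. I'll insert it now.

>>> apply_moves --moves '[[[0, 0, 0.005], 0], [[0, 0, 0.005], 0], [[0, 0, 0.004], 0], [[0, 0, 0], 0]]'

```text
time_s: 7.58
tcp_pos: [0.4846, 0.0785, 0.138]
ee_rot: [[-1.0, -0.009, -0.002], [-0.009, 1.0, -0.001], [0.002, -0.001, -1.0]]
wrist_force: [0.1, -0.2, -0.4]
gripper_width: 0.162
gripper_force: 30.0
```

>>> apply_moves --moves '[[[0, 0, 0.006], 0], [[0, 0, 0.006], 0], [[0, 0, 0.006], 0], [[0, 0, 0], 0]]'

```text
time_s: 7.92
tcp_pos: [0.4843, 0.0784, 0.1195]
ee_rot: [[-1.0, -0.009, -0.003], [-0.009, 1.0, -0.001], [0.003, -0.001, -1.0]]
wrist_force: [-0.3, -0.1, -0.2]
gripper_width: 0.158
gripper_force: 30.0
```

>>> apply_moves --moves '[[[0, 0, 0.006], 0], [[0, 0, 0.006], 0], [[0, 0, 0.004], 0], [[0, 0, 0], 0]]'

```text
time_s: 8.25
tcp_pos: [0.4846, 0.0785, 0.1039]
ee_rot: [[-1.0, -0.009, -0.002], [-0.009, 1.0, -0.001], [0.002, -0.001, -1.0]]
wrist_force: [0.2, 0.4, -0.8]
gripper_width: 0.16
gripper_force: 30.0
```

>>> apply_moves --moves '[[[0, 0, 0.001], 0], [[0, 0, 0.001], 0], [[0, 0, 0.001], 0], [[0, 0, 0], 0]]'

```text
time_s: 8.58
tcp_pos: [0.4853, 0.0788, 0.102]
ee_rot: [[-1.0, -0.009, 0.0], [-0.009, 1.0, 0.0], [-0.0, 0.0, -1.0]]
wrist_force: [-0.5, 0.5, -0.5]
gripper_width: 0.161
gripper_force: 30.0
```

>>> apply_moves --moves '[[[0, 0, 0.001], 0], [[0, 0, 0.001], 0], [[0, 0, 0], 0]]'

```text
time_s: 8.83
tcp_pos: [0.4854, 0.0788, 0.1001]
ee_rot: [[-1.0, -0.009, 0.0], [-0.009, 1.0, 0.0], [-0.0, 0.0, -1.0]]
wrist_force: [-0.3, 0.3, -0.7]
gripper_width: 0.16
gripper_force: 30.0
```

>>> apply_moves --moves '[[[0, 0, 0.0007], 0], [[0, 0, 0], 0]]'

```text
time_s: 9.0
tcp_pos: [0.4854, 0.0788, 0.1]
ee_rot: [[-1.0, -0.009, 0.0], [-0.009, 1.0, -0.0], [-0.0, -0.0, -1.0]]
wrist_force: [-1.5, 0.1, 3.9]
gripper_width: 0.16
gripper_force: 30.0
```

Contact, with 3.9 N upward at the expected height. I release slowly, then rise.

>>> apply_moves --moves '[[[0, 0, 0], 0], [[0, 0, 0], 0], [[0, 0, 0], 0], [[0, 0, 0], 0]]' --hand 0.04

```text
time_s: 9.33
tcp_pos: [0.4853, 0.0787, 0.0992]
ee_rot: [[-1.0, -0.009, -0.0], [-0.009, 1.0, -0.0], [0.0, -0.0, -1.0]]
wrist_force: [-0.2, 0.1, 0.1]
gripper_width: 0.375
gripper_force: 0.0
```

>>> apply_moves --moves '[[[0, 0, -0.01], 0], [[0, 0, -0.02], 0], [[0, 0, -0.03], 0], [[0, 0, -0.03], 0], [[0, 0, 0], 0]]'

```text
time_s: 9.75
tcp_pos: [0.489, 0.0799, 0.1953]
ee_rot: [[-1.0, -0.011, 0.011], [-0.01, 1.0, 0.003], [-0.011, 0.003, -1.0]]
wrist_force: [-0.3, 0.5, 0.9]
gripper_width: 0.457
gripper_force: 0.0
```

```bash
python3 - <<'E'
from station import r,imaging,models
from h import *
s=r.sense();print(s['tcp_pos'],s['time_s'],s['wrist_force'],s['gripper_width'])
p=imaging.capture('wrist');f=p['frame']
c=imaging.capture('scene')
b=cv2.resize(c['frame'][225:325,290:390],(500,500),interpolation=2)
a=cv2.resize(f[150:300,265:365],(300,450),interpolation=2)
im=np.zeros((500,800,3),np.uint8);im[:,:500]=b;im[:450,500:]=a;cv2.imwrite('pics/c5.png',im)
E
```

```text
[0.48895269 0.07985454 0.19525326] 9.75 [-0.29467424  0.45966528  0.9200281 ] 0.45696363159344305
```

View pics/c5.png

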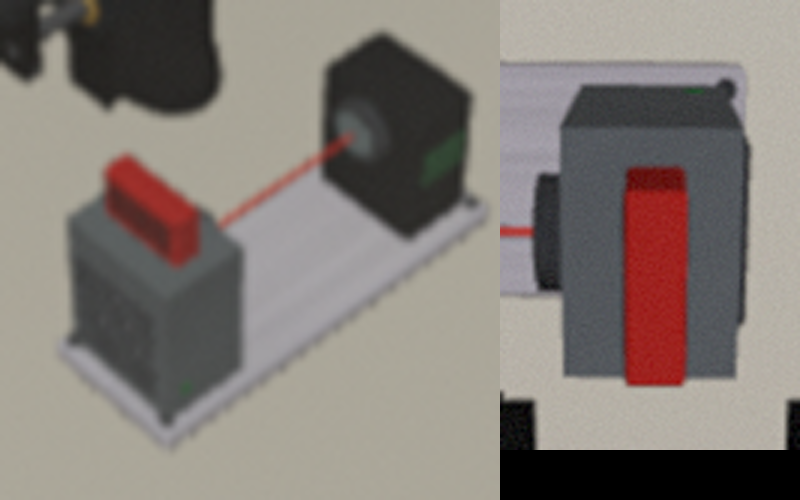

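The blade is seated, its shoulder flush on the tower top and centred. Next I move over the rack.

>>> apply_moves --moves '[[[0.0043, 0.0369, 0], 0], [[0.0043, 0.0369, 0], 0], [[0.0043, 0.0369, 0], 0], [[0.0043, 0.0369, 0], 0], [[0.0043, 0.0369, 0], 0]]' --hand 0.055

```text
time_s: 10.27
tcp_pos: [0.4609, 0.264, 0.1878]
ee_rot: [[-1.0, -0.009, -0.002], [-0.009, 1.0, -0.002], [0.002, -0.002, -1.0]]
wrist_force: [-0.0, 0.1, 0.3]
gripper_width: 0.622
gripper_force: 0.0
```

>>> apply_moves --moves '[[[0.0043, 0.0369, 0], 0], [[0, 0, 0], 5.9], [[0, 0, 0], 5.9], [[0, 0, 0], 5.8], [[0, 0, 0], 0]]'

```text
time_s: 10.68
tcp_pos: [0.4566, 0.2997, 0.1874]
ee_rot: [[-0.956, 0.295, -0.003], [0.295, 0.956, -0.003], [0.002, -0.003, -1.0]]
wrist_force: [-0.5, -0.0, -0.5]
gripper_width: 0.63
gripper_force: 0.0
```

>>> apply_moves --moves '[[[0, 0, 0], 0], [[0, 0, 0], 0]]'

```text
time_s: 10.85
tcp_pos: [0.4572, 0.2995, 0.1885]
ee_rot: [[-0.956, 0.292, -0.001], [0.292, 0.956, -0.001], [0.001, -0.001, -1.0]]
wrist_force: [-0.1, 0.6, -0.2]
gripper_width: 0.633
gripper_force: 0.0
```

```bash
python3 - <<'E'
from station import r,imaging,models
from h import *
s=r.sense();t=np.array(s['tcp_pos']);R=np.array(s['ee_rot']);print(t,R.round(4).tolist(),s['time_s'],s['wrist_force'],np.round(s['joints'],1))
p=imaging.capture('wrist');f=p['frame'];cv2.imwrite('pics/w6.png',f)
H,S,V=cv2.split(cv2.cvtColor(f,cv2.COLOR_BGR2HSV))
org=(H>=5)&(H<22)&(S>120)
n,l,st,ce=cv2.connectedComponentsWithStats(org.astype(np.uint8))
for i in range(1,n):
    if st[i,4]>30: print(st[i],ce[i],wplane(p,[ce[i]],.075)[0].round(4))
for c in ['cell_orange']:
  for d in models.place_of(p,c): print(np.array(d['at'])*[640,480],d['confidence'],wplane(p,np.array(d['at'])*[640,480],.016))
  for d in models.cut_out(p,c): print(d['extent'],d['confidence'])
E
```

```text
[0.45723911 0.29947697 0.1884981 ] [[-0.9565, 0.2919, -0.0012], [0.2919, 0.9565, -0.0012], [0.0008, -0.0015, -1.0]] 10.85 [-0.06804359  0.60787253 -0.24814325] [  50.2   16.1  -13.5   -0.   -60.5 -157.2]
[315 206  15  42 593] [322.06576728 227.01517707] [0.451  0.3052 0.075 ]
[181 309  22  60 692] [189.62138728 338.8800578 ] [0.5149 0.1613 0.075 ]
[435 309  22  60 652] [447.18711656 338.63957055] [0.5824 0.3834 0.075 ]
[ 216  365  344   41 5304] [398.18759427 390.07126697] [0.6247 0.3287 0.075 ]
[319.424 219.12 ] 0.76 [[0.45757624 0.30121358 0.016     ]]
[252.288 315.12 ] 0.48 [[0.53336106 0.20624309 0.016     ]]
[0.485, 0.4242, 0.0339, 0.0933] 0.77
```

```bash
python3 - <<'E'
from station import r,imaging,models
from h import *
p=imaging.capture('wrist');f=p['frame']
s=r.sense();t=np.array(s['tcp_pos']);R=np.array(s['ee_rot'])
H,S,V=cv2.split(cv2.cvtColor(f,cv2.COLOR_BGR2HSV))
print(np.c_[H[200:252:3,322],S[200:252:3,322],V[200:252:3,322]].tolist())
v0=np.percentile(V[206:248,315:330],90)
print(v0)
def loc(q):return ((q-t[:2])@R[:2,:2]*1000).round(1)
for nm,m,z in [('orange',(H>=5)&(H<22)&(S>120)&(V>.8*v0),.075),('green',(H>45)&(H<90)&(S>90),.075),('blue',(H>95)&(H<125)&(S>110),.075)]:
    m=m.astype(np.uint8);m[:,:295]=0;m[:,350:]=0;m[290:]=0
    n,l,st,ce=cv2.connectedComponentsWithStats(m);i=1+np.argmax(st[1:,4]);print(nm,st[i])
    vv,uu=np.where(l==i);P=wplane(p,np.c_[uu,vv],z)[:,:2]
    T=(P-t[:2])@R[:2,:2]*1000;c=cv2.minAreaRect(T.astype(np.float32));print(T.mean(0).round(1),c)
for u in range(300,345,2): print(u,f[215,u].tolist(),f[222,u].tolist())
E
```

```text
[[18, 20, 155], [15, 25, 144], [13, 209, 61], [9, 192, 65], [13, 243, 62], [12, 218, 69], [12, 199, 82], [13, 208, 153], [11, 201, 160], [11, 194, 163], [12, 196, 163], [12, 200, 162], [12, 199, 160], [11, 197, 163], [12, 206, 162], [12, 201, 122], [14, 39, 138], [15, 23, 155]]
163.0
orange [315 221  14  24 334]
[3.1 3.4] ((2.962629795074463, 3.353412389755249), (18.37649154663086, 10.109529495239258), 0.0059154401533305645)
green [316 264  13  26 299]
[-34.2   3.4] ((-33.582008361816406, 3.864483594894409), (21.625991821289062, 9.73732852935791), 0.07829239219427109)
blue [315 149  14  26 363]
[57.6  3.3] ((57.56281280517578, 3.258148193359375), (9.675086975097656, 18.71714973449707), 89.94220733642578)
300 [134, 143, 150] [136, 146, 152]
302 [134, 146, 151] [137, 145, 155]
304 [137, 145, 152] [140, 148, 155]
306 [141, 150, 156] [140, 148, 154]
308 [137, 146, 150] [140, 147, 154]
310 [110, 115, 118] [118, 123, 126]
312 [136, 136, 138] [164, 165, 164]
314 [88, 93, 102] [114, 120, 138]
316 [0, 26, 60] [31, 82, 161]
318 [7, 28, 65] [38, 89, 164]
320 [18, 33, 70] [35, 86, 163]
322 [10, 33, 69] [40, 87, 164]
324 [17, 37, 72] [31, 84, 161]
326 [13, 35, 69] [35, 87, 165]
328 [26, 43, 70] [49, 87, 160]
330 [115, 118, 120] [147, 149, 154]
332 [123, 124, 128] [149, 152, 154]
334 [134, 142, 148] [132, 137, 142]
336 [139, 148, 153] [139, 148, 153]
338 [142, 150, 154] [135, 146, 153]
340 [138, 147, 154] [134, 144, 149]
342 [137, 146, 153] [138, 148, 154]
344 [137, 148, 154] [139, 146, 154]
```

>>> apply_moves --moves '[[[0.0025, 0.0025, 0.02], 0], [[0, 0, 0.025], 0], [[0, 0, 0.025], 0], [[0, 0, 0.015], 0], [[0, 0, 0], 0]]'

```text
time_s: 11.47
tcp_pos: [0.454, 0.3011, 0.1009]
ee_rot: [[-0.956, 0.294, -0.005], [0.294, 0.956, -0.005], [0.004, -0.007, -1.0]]
wrist_force: [-0.0, -0.4, -0.7]
gripper_width: 0.634
gripper_force: 0.0
```

>>> apply_moves --moves '[[[0, 0, 0], 0], [[0, 0, 0], 0]]'

```text
time_s: 11.63
tcp_pos: [0.4567, 0.3037, 0.1056]
ee_rot: [[-0.956, 0.293, 0.002], [0.293, 0.956, 0.001], [-0.001, 0.002, -1.0]]
wrist_force: [-0.1, 0.4, 0.0]
gripper_width: 0.631
gripper_force: 0.0
```

```bash
python3 - <<'E'
from station import r,imaging,models
from h import *
p=imaging.capture('wrist');f=p['frame'];cv2.imwrite('pics/w7.png',f)
s=r.sense();t=np.array(s['tcp_pos']);R=np.array(s['ee_rot']);print(t,R.round(4).tolist())
H,S,V=cv2.split(cv2.cvtColor(f,cv2.COLOR_BGR2HSV))
for nm,m,z in [('orange',(H>=5)&(H<22)&(S>120)&(V>130),.075),('orange all',(H>=5)&(H<22)&(S>120),.075),('white',(S<20)&(V>150),.07),('blue',(H>95)&(H<125)&(S>110),.075)]:
    m=m.astype(np.uint8);m[:,:290]=0;m[:,350:]=0;m[360:]=0
    n,l,st,ce=cv2.connectedComponentsWithStats(m)
    for i in range(1,n):
        if st[i,4]<25: continue
        vv,uu=np.where(l==i);P=wplane(p,np.c_[uu,vv],z)[:,:2]
        T=(P-t[:2])@R[:2,:2]*1000;print(nm,st[i],T.mean(0).round(1),T.min(0).round(1),T.max(0).round(1))
cols=f[:, 270:370].sum(2)
for row in (270,285,300,320): print(row,f[row,280:360:2].sum(1).tolist())
E
```

```text
[0.45671988 0.30380868 0.10588301] [[-0.956, 0.2933, 0.0022], [0.2933, 0.956, 0.0021], [-0.0015, 0.0026, -1.0]]
orange [307 259  20  33 644] [ 1.  -0.3] [-8.8 -5.6] [10.5  5.2]
orange all [ 307  232   20   61 1173] [ 8.1 -0.2] [-9.4 -5.6] [25.9  5.2]
white [ 290    0   60  127 7543] [116.8   1.6] [ 82.2 -14.1] [152.9  17.2]
white [299 153   6  47 158] [55.4 -7.9] [43.  -9.3] [67.9 -6.8]
white [329 153   4  48 145] [55.3  7.1] [42.4  6.5] [67.8  8.2]
white [300 252   6  41 136] [ 0.8 -7.9] [-11.7  -9.6] [12.9 -6.8]
white [328 252   5  41 148] [0.2 7.4] [-11.7   6.3] [12.9  8.8]
blue [306 159  21  37 773] [55.6 -0.4] [46.  -5.6] [65.   4.9]
270 [453, 435, 424, 426, 431, 429, 431, 419, 432, 434, 368, 474, 479, 319, 265, 263, 261, 276, 264, 269, 277, 289, 279, 271, 453, 477, 423, 415, 436, 427, 435, 434, 437, 427, 437, 437, 431, 464, 468, 476]
285 [468, 429, 438, 428, 427, 438, 436, 433, 436, 432, 429, 459, 476, 352, 264, 277, 275, 282, 274, 274, 278, 275, 283, 266, 463, 475, 434, 429, 430, 447, 440, 432, 438, 425, 436, 434, 436, 464, 471, 471]
300 [457, 442, 417, 443, 440, 442, 439, 438, 430, 442, 430, 444, 432, 432, 428, 421, 434, 430, 431, 430, 434, 431, 418, 434, 441, 447, 429, 434, 433, 438, 435, 427, 439, 438, 436, 427, 453, 466, 466, 455]
320 [471, 454, 436, 446, 441, 437, 432, 435, 433, 439, 440, 410, 309, 345, 193, 95, 109, 126, 109, 123, 108, 123, 83, 262, 331, 302, 364, 431, 439, 429, 443, 438, 434, 436, 425, 434, 454, 463, 461, 467]
```

The cell is centred within 1 mm and aligned in angle, so I descend and grip.

>>> apply_moves --moves '[[[0.0005, -0.0003, 0.015], 0], [[0, 0, 0.02], 0], [[0, 0, 0.018], 0], [[0, 0, 0.01], 0], [[0, 0, 0.004], 0]]'

```text
time_s: 12.1
tcp_pos: [0.4552, 0.3028, 0.0369]
ee_rot: [[-0.956, 0.294, -0.001], [0.294, 0.956, -0.001], [0.0, -0.001, -1.0]]
wrist_force: [-0.7, 0.1, -0.1]
gripper_width: 0.63
gripper_force: 0.0
```

>>> apply_moves --moves '[[[0, 0, 0], 0], [[0, 0, 0], 0]]'

```text
time_s: 12.27
tcp_pos: [0.4559, 0.3036, 0.0383]
ee_rot: [[-0.956, 0.293, 0.001], [0.293, 0.956, 0.001], [-0.001, 0.002, -1.0]]
wrist_force: [0.4, 0.6, -0.3]
gripper_width: 0.629
gripper_force: 0.0
```

>>> apply_moves --moves '[[[0, 0, 0], 0], [[0, 0, 0], 0], [[0, 0, 0], 0], [[0, 0, 0], 0], [[0, 0, 0], 0]]' --hand 0.01

```text
time_s: 12.68
tcp_pos: [0.4554, 0.303, 0.0377]
ee_rot: [[-0.956, 0.294, 0.0], [0.294, 0.956, 0.0], [-0.0, 0.001, -1.0]]
wrist_force: [-0.6, -0.0, 0.8]
gripper_width: 0.34
gripper_force: 0.0
```

>>> apply_moves --moves '[[[0, 0, 0], 0], [[0, 0, 0], 0], [[0, 0, 0], 0], [[0, 0, 0], 0]]'

```text
time_s: 13.02
tcp_pos: [0.4553, 0.3029, 0.0374]
ee_rot: [[-0.956, 0.294, 0.0], [0.294, 0.956, -0.0], [-0.0, -0.0, -1.0]]
wrist_force: [-0.4, -0.5, 1.3]
gripper_width: 0.205
gripper_force: 30.0
```

>>> apply_moves --moves '[[[0, 0, -0.012], 0], [[0, 0, -0.025], 0], [[0, 0, -0.03], 0], [[0, 0, -0.03], 0], [[0, 0, -0.033], 0]]'

```text
time_s: 13.43
tcp_pos: [0.4547, 0.3023, 0.1679]
ee_rot: [[-0.956, 0.294, -0.002], [0.294, 0.956, -0.001], [0.001, -0.002, -1.0]]
wrist_force: [0.5, 0.6, -0.0]
gripper_width: 0.207
gripper_force: 30.0
```

>>> apply_moves --moves '[[[0, 0, 0], -6.7], [[0, 0, 0], -6.7], [[0, 0, 0], -6.7], [[0, 0, 0], -6.7], [[0, 0, 0], -6.7]]'

```text
time_s: 13.85
tcp_pos: [0.455, 0.3027, 0.1672]
ee_rot: [[-0.958, -0.288, -0.0], [-0.288, 0.958, -0.0], [0.0, -0.0, -1.0]]
wrist_force: [-0.2, 0.0, -1.4]
gripper_width: 0.201
gripper_force: 30.0
```

>>> apply_moves --moves '[[[0, 0, 0], -6.7], [[0, 0, 0], -6.7], [[0, 0, 0], -6.7], [[0, 0, 0], -6.7], [[0, 0, 0], -6.7]]'

```text
time_s: 14.27
tcp_pos: [0.4551, 0.3027, 0.1671]
ee_rot: [[-0.639, -0.769, -0.001], [-0.769, 0.639, -0.0], [0.001, 0.0, -1.0]]
wrist_force: [0.5, 0.5, -0.1]
gripper_width: 0.204
gripper_force: 30.0
```

>>> apply_moves --moves '[[[0, 0, 0], -6.7], [[0, 0, 0], -6.7], [[0, 0, 0], -6.7], [[0, 0, 0], -6.7], [[0, 0, 0], -6.7]]'

```text
time_s: 14.68
tcp_pos: [0.4551, 0.3027, 0.1671]
ee_rot: [[-0.109, -0.994, -0.001], [-0.994, 0.109, -0.0], [0.0, 0.001, -1.0]]
wrist_force: [0.3, 0.6, -0.5]
gripper_width: 0.206
gripper_force: 30.0
```

>>> apply_moves --moves '[[[0, 0, 0], -6.7], [[0, 0, 0], 0], [[0, 0, 0], 0]]'

```text
time_s: 14.93
tcp_pos: [0.4551, 0.3028, 0.1671]
ee_rot: [[-0.001, -1.0, -0.0], [-1.0, 0.001, -0.0], [0.0, 0.0, -1.0]]
wrist_force: [-0.0, -0.1, -0.8]
gripper_width: 0.211
gripper_force: 30.0
```

>>> apply_moves --moves '[[[0.0372, -0.0037, 0], -0.5], [[0.0372, -0.0037, 0], 0], [[0.0372, -0.0037, 0], 0], [[0.0372, -0.0038, 0], 0], [[0.0372, -0.0038, 0], 0]]'

```text
time_s: 15.35
tcp_pos: [0.4754, 0.1155, 0.1674]
ee_rot: [[0.009, -1.0, 0.0], [-1.0, -0.009, 0.0], [-0.0, -0.0, -1.0]]
wrist_force: [0.7, 0.6, 0.3]
gripper_width: 0.202
gripper_force: 30.0
```

>>> apply_moves --moves '[[[0.0372, -0.0038, 0], 0], [[0.0372, -0.0038, 0], 0], [[0.0372, -0.0038, 0], 0], [[0, 0, 0], 0], [[0, 0, 0], 0]]'

```text
time_s: 15.77
tcp_pos: [0.4882, 0.0038, 0.1673]
ee_rot: [[0.004, -1.0, -0.0], [-1.0, -0.004, 0.0], [-0.0, 0.0, -1.0]]
wrist_force: [0.2, 0.4, -0.3]
gripper_width: 0.205
gripper_force: 30.0
```

>>> apply_moves --moves '[[[0, 0, 0], 0], [[0, 0, 0], 0]]'

```text
time_s: 15.93
tcp_pos: [0.4883, 0.0064, 0.1674]
ee_rot: [[0.011, -1.0, 0.0], [-1.0, -0.011, 0.0], [-0.0, -0.0, -1.0]]
wrist_force: [0.4, 0.4, 0.6]
gripper_width: 0.206
gripper_force: 30.0
```

```bash
python3 - <<'E'
from station import r,imaging,models
from h import *
p=imaging.capture('wrist');f=p['frame'];cv2.imwrite('pics/w8.png',f)
s=r.sense();t=np.array(s['tcp_pos']);R=np.array(s['ee_rot']);print(t,R.round(4).tolist(),s['time_s'])
a=cv2.resize(f[120:360,200:440],(400,400),interpolation=2)
c=imaging.capture('scene');cv2.imwrite('pics/s8.png',c['frame'])
for n,pp in(('w',p),('s',c)):
  for k,z in(('beam_mid',.072),('cell_orange_centre',t[2]+.0054),('slot_mouth',.095),('blade',.095)):
    for d in models.place_of(pp,k)[:2]:
      uv=np.array(d['at'])*[640,480];print(n,k,uv,round(d['confidence'],2),(wplane if n=='w' else plane)(pp,uv,z)[0].round(4))
g=f.astype(int);dr=g[...,2]-(g[...,0]+g[...,1])/2
m=((dr>40)).astype(np.uint8);n,l,st,ce=cv2.connectedComponentsWithStats(m)
for i in range(1,n):
    if st[i,4]>20: print(st[i],ce[i])
E
```

```text
[0.48832659 0.00665039 0.16736006] [[0.0118, -0.9999, 0.0001], [-0.9999, -0.0118, 0.0001], [-0.0001, -0.0001, -1.0]] 15.9833
w beam_mid [322.496 242.688] 0.83 [0.4859 0.0065 0.072 ]
w beam_mid [322.88  217.824] 0.28 [ 0.4858 -0.012   0.072 ]
w cell_orange_centre [320.    305.184] 0.86 [0.4882 0.0068 0.1728]
w cell_orange_centre [317.888 285.984] 0.43 [ 0.4893 -0.0031  0.1728]
s beam_mid [345.6   260.496] 0.78 [ 0.4893 -0.0008  0.072 ]
s beam_mid [318.4   271.104] 0.55 [0.5063 0.0652 0.072 ]
s cell_orange_centre [257.6   308.016] 0.74 [0.4406 0.266  0.1728]
s cell_orange_centre [345.408 227.616] 0.45 [0.4889 0.0022 0.1728]
s slot_mouth [318.08 272.4 ] 0.9 [0.4875 0.0821 0.095 ]
s slot_mouth [319.616 269.616] 0.16 [0.4913 0.0743 0.095 ]
s blade [319.616 269.808] 0.84 [0.4909 0.0747 0.095 ]
[  20   68   67   42 2034] [54.51573255 90.69518191]
[320 178   6  95 377] [323.08222812 224.29708223]
[321 278   4  14  24] [322.41666667 284.54166667]
[304 308  30  20 565] [318.35752212 317.72035398]
[259 327   8  45 182] [261.23626374 351.41208791]
[372 327   7  45 147] [375.44897959 352.56462585]
[295 358  48  18 754] [318.18965517 367.33687003]
```

```bash
python3 - <<'E'
from station import r
from h import *
from station import imaging
p=imaging.capture('wrist');g=p['frame'].astype(int);dr=g[...,2]-(g[...,0]+g[...,1])/2
m=(dr>40);m[:,:310]=0;m[:,335:]=0;m[293:]=0;m[:170]=0
v,u=np.where(m);P=wplane(p,np.c_[u,v],.072)
k=np.polyfit(P[:,1],P[:,0],1);print('angle',90-np.degrees(np.arctan(k[0])),'x at .004',np.polyval(k,.004),'y range',P[:,1].min(),P[:,1].max())
t=r.sense();print(t['tcp_pos'],np.degrees(np.arctan2(t['ee_rot'][1][0],t['ee_rot'][0][0]))%360)
E
```

```text
angle 89.66339113218886 x at .004 0.4857109529321571 y range -0.041049252510426786 0.045105108137049876
[0.48828901 0.00575176 0.16734038] 270.6371931335441
```

>>> apply_moves --moves '[[[0.0028, 0.0027, 0], 0.4], [[0, 0, 0.02], 0], [[0, 0, 0.025], 0], [[0, 0, 0.025], 0], [[0, 0, 0.02], 0]]'

```text
time_s: 16.9
tcp_pos: [0.4848, 0.0024, 0.076]
ee_rot: [[0.003, -1.0, -0.001], [-1.0, -0.003, -0.0], [0.0, 0.001, -1.0]]
wrist_force: [0.2, 0.4, -1.5]
gripper_width: 0.204
gripper_force: 30.0
```

>>> apply_moves --moves '[[[0, 0, 0.01], 0], [[0, 0, 0], 0], [[0, 0, 0], 0], [[0, 0, 0], 0], [[0, 0, 0], 0]]'

```text
time_s: 17.32
tcp_pos: [0.4865, 0.003, 0.0685]
ee_rot: [[0.004, -1.0, 0.002], [-1.0, -0.004, 0.001], [-0.001, -0.002, -1.0]]
wrist_force: [-0.4, 0.5, 0.3]
gripper_width: 0.206
gripper_force: 30.0
```

```bash
python3 - <<'E'
from station import r,imaging,models
from h import *
p=imaging.capture('wrist');f=p['frame']
s=r.sense();t=np.array(s['tcp_pos']);R=np.array(s['ee_rot']);print(t,R.round(4).tolist(),s['time_s'],s['wrist_force'],s['gripper_width'])
a=cv2.resize(f[130:400,185:455],(400,400),interpolation=2)
c=imaging.capture('scene')
b=cv2.resize(c['frame'][200:320,280:400],(400,400),interpolation=2)
im=np.zeros((600,800,3),np.uint8);im[:400,:400]=a;im[:400,400:]=b
im[400:,:267]=cv2.resize(c['frame'][285:435,190:390],(267,200));cv2.imwrite('pics/c9.png',im)
for n,pp in(('w',p),('s',c)):
  for k,z in(('beam_mid',.072),('cell_orange_centre',t[2]+.0054)):
    for d in models.place_of(pp,k)[:2]:
      uv=np.array(d['at'])*[640,480];print(n,k,uv,round(d['confidence'],2),(wplane if n=='w' else plane)(pp,uv,z)[0].round(4))
E
```

```text
[0.48638441 0.0029885  0.06843647] [[0.0039, -1.0, 0.0023], [-1.0, -0.0039, 0.0007], [-0.0007, -0.0023, -1.0]] 17.3667 [0.48431518 0.46481695 0.25565682] 0.2028655544236272
w cell_orange_centre [317.888 303.312] 0.73 [0.4873 0.0024 0.0738]
s beam_mid [345.216 262.416] 0.68 [0.4856 0.004  0.072 ]
s cell_orange_centre [344.832 257.904] 0.72 [ 0.4951 -0.0038  0.0738]
s cell_orange_centre [259.072 307.392] 0.6 [0.5114 0.2224 0.0738]
```

View pics/c9.png

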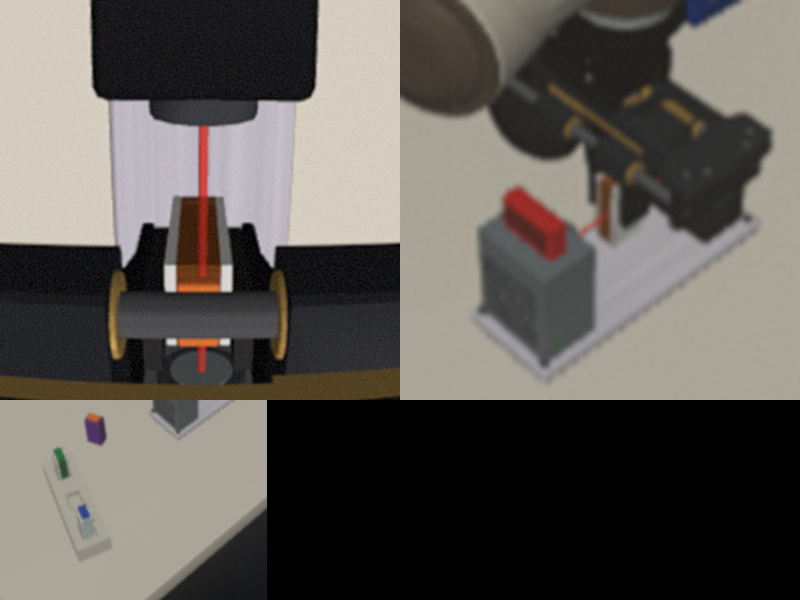

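The cell is upright in the grip with the beam through its clear ends. It sits about 1 mm off in x and 2 mm high; the green and blue cells are still in the rack. A small trim, then I settle.

>>> apply_moves --moves '[[[0, 0.001, 0.0014], 0], [[0, 0, 0], 0], [[0, 0, 0], 0], [[0, 0, 0], 0], [[0, 0, 0], 0]]'

```text
time_s: 18.03
tcp_pos: [0.4847, 0.0028, 0.0659]
ee_rot: [[0.004, -1.0, -0.0], [-1.0, -0.004, -0.0], [0.0, 0.0, -1.0]]
wrist_force: [-0.1, -0.7, -0.8]
gripper_width: 0.208
gripper_force: 30.0
```

>>> apply_moves --moves '[[[0, 0, 0], 0], [[0, 0, 0], 0], [[0, 0, 0], 0], [[0, 0, 0], 0], [[0, 0, 0], 0]]'

```text
time_s: 18.45
tcp_pos: [0.4846, 0.0028, 0.066]
ee_rot: [[0.004, -1.0, 0.0], [-1.0, -0.004, 0.0], [-0.0, -0.0, -1.0]]
wrist_force: [-0.2, -0.3, -0.7]
gripper_width: 0.21
gripper_force: 30.0
```

>>> apply_moves --moves '[[[0, 0, 0], 0], [[0, 0, 0], 0], [[0, 0, 0], 0], [[0, 0, 0], 0], [[0, 0, 0], 0]]'

```text
time_s: 18.87
tcp_pos: [0.4846, 0.0028, 0.066]
ee_rot: [[0.004, -1.0, 0.0], [-1.0, -0.004, 0.0], [-0.0, -0.0, -1.0]]
wrist_force: [-0.9, -0.1, 0.1]
gripper_width: 0.204
gripper_force: 30.0
```

>>> apply_moves --moves '[[[-0.0005, -0.0008, -0.0006], 0], [[0, 0, 0], 0], [[0, 0, 0], 0], [[0, 0, 0], 0], [[0, 0, 0], 0]]'

```text
time_s: 19.28
tcp_pos: [0.4854, 0.0033, 0.0665]
ee_rot: [[0.004, -1.0, 0.0], [-1.0, -0.004, 0.0], [-0.0, -0.0, -1.0]]
wrist_force: [0.0, -0.1, -0.9]
gripper_width: 0.204
gripper_force: 30.0
```

>>> apply_moves --moves '[[[0, 0, 0], 0], [[0, 0, 0], 0], [[0, 0, 0], 0], [[0, 0, 0], 0], [[0, 0, 0], 0]]'

```text
time_s: 19.7
tcp_pos: [0.4854, 0.0033, 0.0666]
ee_rot: [[0.004, -1.0, 0.0], [-1.0, -0.004, 0.0], [-0.0, -0.0, -1.0]]
wrist_force: [-0.0, 0.2, 0.0]
gripper_width: 0.202
gripper_force: 30.0
```

>>> apply_moves --moves '[[[0, 0, 0], 0], [[0, 0, 0], 0], [[0, 0, 0], 0], [[0, 0, 0], 0], [[0, 0, 0], 0]]'

```text
time_s: 20.12
tcp_pos: [0.4855, 0.0033, 0.0666]
ee_rot: [[0.004, -1.0, 0.0], [-1.0, -0.004, 0.0], [-0.0, -0.0, -1.0]]
wrist_force: [-0.0, -0.4, -0.5]
gripper_width: 0.2
gripper_force: 30.0
```

```bash
python3 - <<'E'
from station import r,imaging
from h import *
p=imaging.capture('wrist');g=p['frame'].astype(int);H,S,V=cv2.split(cv2.cvtColor(p['frame'],cv2.COLOR_BGR2HSV))
dr=g[...,2]-(g[...,0]+g[...,1])/2
m=dr>40;m[:,:310]=0;m[:,335:]=0;m[255:]=0;m[:215]=0
v,u=np.where(m);print('beam col',[u[v==k].mean().round(1) for k in range(216,254,6) if (v==k).any()])
o=(H>=5)&(H<22)&(S>120)&(V>130);o[:300]=0;o[372:]=0;o[:,:295]=0;o[:,345:]=0
v,u=np.where(o);print('cap col',[(k,u[v==k].mean().round(1)) for k in sorted(set(v))[::4]])
s=r.sense();print(s['tcp_pos'],np.abs(s['joint_velocities']).max(),s['wrist_force'],s['time_s'])
E
```

```text
beam col [np.float64(319.5), np.float64(319.5), np.float64(319.5), np.float64(319.5), np.float64(319.5), np.float64(319.5), np.float64(319.5)]
cap col [(np.int64(307), np.float64(319.0)), (np.int64(313), np.float64(317.0)), (np.int64(321), np.float64(319.0)), (np.int64(325), np.float64(318.0)), (np.int64(360), np.float64(318.5))]
[0.48542235 0.00328297 0.06654975] 0.05224206377082895 [-0.68373086 -0.47250874  0.5628952 ] 20.1667
```

The beam is centred on the cell (columns 319.5 and 318.5) and the arm is still, so I hand in.

```bash
python3 -c "
from station import r
print(r.finish_job())"
```

```text
the job is handed in; nothing more can be done
None
```

I handed the job in at about 20 s: the blade is seated in the lamp tower and released, and the orange-capped cell is held still, square in the beam midway between the towers; the hand-in returned no verdict.

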